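Seat a roller in the vee cradle and clamp it

TASK

Roll the loose metal roller up the sloping apron of the jig and over its edge so that it drops into the vee cradle; do not lift it. Slide it gently along the vee until its end is fully home against the upright end stop, and let go so that it lies centred by itself. Then swing the clamp arm down onto the roller and press it firmly but gently so that its rubber pad grips, leave it so, and keep the other things on the bench undisturbed.

Things in the scene. Friction and masses are not known exactly. Their poses are not given: they have to be found in the camera images.
- jig: Fixed aluminium jig on a plywood base 205 x 200 x 12 mm. Origin on the bench under the vee's middle; y runs along the vee towards the end stop, x from the apron across the vee to the clamp hinge (roughly away from the robot), z up. The 90-degree vee spans y -60 to +60 mm, bottom line at x 0, z 20 mm, far face up to x +30, z 50. Its -y end is open: only the base (top z 12 mm) lies beyond.
- vee_edge (a point): Middle of the edge between apron and vee (jig x -15.5, y 0, z 35.5 mm): the near vee face goes down from it, the apron slopes down from it towards the robot at 0.09 rad. The apron is 190 mm wide in y.
- lip (a point): Middle of the top of the low lip at the apron's low end nearest the robot (jig x -93.5, y 0, z 36 mm; the lip is 5 mm thick and 190 mm long in y). It keeps the roller from rolling off. Push the roller from here at about its mid-height, tool tips just above the lip: a push on its upper half wedges it.
- roller: Loose plain steel tube, capped at both ends, 36 mm diameter, 150 mm long, 0.3-0.6 kg. Origin at its centre, y along its length, on the jig's y (x, z turn as it rolls). Starts on the apron against the lip, 12-28 mm short of the stop's face in y; rolls back if let go on the apron. Seated: centre at jig x 0, z 45.5 mm; home: jig y -15, its free end 30 mm out of the vee's open end, at y -90.
- stop (a point): Fixed upright steel end stop at the vee's +y end, 50 mm wide in x, 8 mm thick, top at z 64 mm. The point is the middle of the face that the roller's end must touch (jig x 0, y +60, z 38 mm).
- vee_mid (a point): Point on the seated roller's axis at mid-length of the vee (jig 0, 0, 45.5 mm).
- clamp_hinge (a point): Middle of the clamp arm's hinge pin (parallel to the jig's y axis), at jig x +62, y 0, z 79.5 mm.
- clamp_grip (a point): Middle of the clamp arm's black grip, a round sleeve 18 mm in diameter and 40 mm long along the arm, 105 mm from the hinge pin. It can be pinched from above across the jig's y.
- clamp (a joint): Angle of the clamp arm (rad): 0 is level, reaching from the hinge towards the robot with the pad just on the seated roller; 1.45 is fully open, nearly upright. It starts at 1.1 to 1.4. The hinge is stiff (0.35 Nm): the arm stays where it is left, and takes about 3 to 4 N at the grip to move.
- clamp_pad (a point): Rubber pad under the clamp arm, 16 x 16 x 10 mm, 62 mm from the hinge pin. The point is the middle of its pressing face, 16 mm below the arm's centre line. Pressed down at the grip with 8 to 18 N in all, the pad bites and the stiff hinge then keeps it pressing (about 6 N); merely laid on the roller it does not grip, and over 20 N at the grip crushes.
- short_roller: Bystander: white plastic roller standing upright, 32 mm in diameter, 70 mm high. Origin under its foot.
- jar: Bystander: amber glass jar, 52 mm in diameter, 75 mm high. Origin under its foot.
- screwdriver: Bystander: screwdriver lying on the bench beside the jig. Origin under its middle.
Things that resemble listed ones, but are neither listed nor needed, are in the scene too. Leave any turquoise look-alike of the roller alone.

How it is judged:
On the way:
1. the roller lies in the vee, home against the stop, let go of and at rest, with the clamp still open (x of roller in the frame of jig between -0.003 and 0.003 m and z of roller in the frame of jig between 0.042 and 0.0485 m and angle between the y axis of roller and the y axis of jig, either way round below 0.04 rad and y of roller in the frame of jig above -0.017 m and linear speed of roller below 0.01 m/s and contact force between the fingers and roller below 0.3 N and value of joint clamp above 0.3 rad), for 0.2 s.
At the end, for the whole second after the job is handed in: The roller lies in the vee (axis within 3 mm of the vee's centre plane, no more than 3 mm high, within 0.04 rad of parallel), its end within 2 mm of the stop, at rest and let go of; the clamp arm is down (under 0.06 rad) and its pad, by itself, presses on the roller with more than 4.0 N (x of roller in the frame of jig between -0.003 and 0.003 m and z of roller in the frame of jig between 0.042 and 0.0485 m and angle between the y axis of roller and the y axis of jig, either way round below 0.04 rad and y of roller in the frame of jig above -0.017 m and linear speed of roller below 0.01 m/s and contact force between the fingers and roller below 0.3 N and value of joint clamp below 0.06 rad and contact force between clamp_c0 and roller above 4 N); the robot touches nothing.
It fails at once if the roller is lifted off the jig (its centre more than 85 mm above the bench; at the vee's edge it passes at about 54 mm) (height (world z) of roller above 0.085 m).
It fails at once if the roller is rammed into the stop with more than 30 N (contact force between roller and jig_c0 above 30 N).
It fails at once if the clamp pad is pressed on the roller with more than 35 N (contact force between clamp_c0 and roller above 35 N).
It fails at once if a bystander (short roller, jar or screwdriver) is moved by more than 30 mm (distance of any of short_roller, jar, screwdriver from where it was at the start of the episode above 0.03 m).
It also fails if it takes over 64 s, if anything falls off the work surface, if the arm or the gripper's body presses on something with over 40 N, if the wrist force passes 120 N, or if a joint passes its speed limit or range.

ROBOT

A 6-joint arm with a two-finger parallel gripper is mounted at the origin on the work surface. World frame = base frame: x ahead of the robot, y to its left, z up, the work surface at z = 0. Lengths are in m, angles in rad, forces in N, time in s.
With the tool pointing down it reaches from about 0.35 to 0.85 m from the base axis. Payload 8.1 kg.
Tool frame: the origin (TCP) lies between the finger pads, 19 mm behind the fingertips; this is the grasp point; z points along the fingers, y is the line along which they close (so a half turn about z gives the same grasp; the last joint's range is limited). The gripper opens to 93 mm and grips with 3 to 60 N. Pads are 15 mm wide; open, the fingers measure 128 mm over their backs; the gripper's body (75 mm by 188 mm) begins 65 mm behind the grasp point.
Start: joints at [1.021, 0.13, 1.488, -0, 1.523, -0.085], TCP at [0.269, 0.536, 0.237] pointing down, gripper open.
Joint ranges: [-2.96, 2.96], [-0.89, 2.26], [0.02, 2.5], [-1.34, 4.48], [0, 2.73], [-2.66, 2.66]. Speed limits (rad/s): [2.39, 2.39, 2.79, 3.14, 3.14, 3.14].

INTERFACE

Orientations are given as a rotation vector (axis times angle).
In Python, from plant import robot gives the robot as it stands.
- The arm moves only by the shell command python3 -m jog 'ROWS' [FORCE]. ROWS is text: rows parted by semicolons, each of 5 numbers parted by spaces: the opening, from 0 (shut) to 1 (fully open), then the shift along the tool's x, y, z in m, then the turn about the tool's z in degrees. A call has 1 to 10 rows; each row shifts and turns the commanded pose from where the row before left it, along the tool's axes as they then stand; what a row does not reach is not made up. A row lasts 1/12 s, in which the tool goes at most 41.7 mm and 7.16 degrees, less where a joint would pass 70% of its speed; a pose out of reach is approached as far as the arm can. A call with a gripper value outside its range is refused whole. The fingers move at their own pace and stop on an object; FORCE is the grip in N (left out, the last holds). Time passes only in rows, so rows that do not move let the fingers close. It gives the time, the measured TCP pose, the force, the opening and the grip force at its end, in the units of the state.
- robot.read_state(): the state, without advancing time (a new reading comes with each control period).
- robot.read_camera(name): name is "scene" or "side" or "wrist"; returns a dict with "color" (384x512x3 uint8, red, green, blue), "intrinsics" (3x3 intrinsics, pixels), "pose" (4x4, takes a point from camera to world coordinates); the wrist camera has in their place "tool_from_camera" (4x4, takes a point from camera to tool coordinates, whose origin is the TCP and whose axes are the flange's). Camera axes: x right, y down, z forward; pixel columns grow to the right and rows downward; lengths in m; the calibration is good to about 2 mm. A picture is of the moment at which its call begins: read the wrist's pose just before it. There is no depth.
- robot.close_job(): hands the job in; it is judged then, once.
The state is a dict: "t": time; "q": joint angles; "dq": joint speeds; "joint_torque": joint torques, N m; "tool_pos": TCP position; "orientation": TCP orientation; "force": force on the tool from outside, world axes, zero at the start; "wrist_torque": the same for the moment, N m; "opening": finger opening in m; "gripper_force": force on a finger pad.
Only numpy, scipy, OpenCV 4.12 (cv2) and the standard library are available. Lean on these libraries where they do the work, as an engineer would, in place of code of your own. Each camera call takes 0.05 s, during which the arm holds its last target. There are 200 camera calls.

## Working session

There is one attempt and no reset: what is moved stays moved. The work goes in short steps, Python scripts to look and compute and a shell command to move; the robot and the scene stay as the last step left them, time stands still between calls to the robot, and variables do not carry over. Pictures are saved under pics/ and viewed, at most 13 in all, crops included, and the job is handed in when it is done.

```bash
ls; mkdir -p pics; cat > h.py <<'E'
import numpy as np,cv2
from plant import robot
from scipy.spatial.transform import Rotation as R
def cam(n):
    s=robot.read_state(); c=robot.read_camera(n)
    if n=="wrist":
        T=np.eye(4);T[:3,:3]=R.from_rotvec(s["orientation"]).as_matrix();T[:3,3]=s["tool_pos"]
        P=T@c["tool_from_camera"]
    else: P=c["pose"]
    return c["color"],np.array(c["intrinsics"]),np.array(P)
def ray(K,P,u,v):
    d=P[:3,:3]@np.linalg.inv(K)@[u,v,1]; return P[:3,3],d/np.linalg.norm(d)
def onz(K,P,u,v,z):
    o,d=ray(K,P,u,v); return o+d*(z-o[2])/d[2]
def proj(K,P,p):
    q=np.linalg.inv(P)@np.r_[p,1]; q=K@q[:3]; return q[:2]/q[2]
def save(n,im,k=1): cv2.imwrite(n,cv2.cvtColor(cv2.resize(im,None,fx=k,fy=k,interpolation=cv2.INTER_CUBIC),cv2.COLOR_RGB2BGR))
E
python3 - <<'E'
from h import *
for n in("scene","side"):
    im,K,P=cam(n); np.savez(n,im=im,K=K,P=P); save(f"pics/{n}0.png",im,1.5); print(n,K.tolist(),P.round(3).tolist())
s=robot.read_state();print({k:np.round(v,3).tolist() for k,v in s.items()})
E
```

```text
pics
scene [[409.5776250376904, 0.0, 257.4765195846819], [0.0, 409.5776250376904, 194.6312151560624], [0.0, 0.0, 1.0]] [[-0.798, 0.404, -0.448, 0.957], [0.603, 0.547, -0.58, 0.64], [0.011, -0.733, -0.68, 0.712], [0.0, 0.0, 0.0, 1.0]]
side [[355.433034564008, 0.0, 248.04172372098373], [0.0, 355.433034564008, 196.31965276383912], [0.0, 0.0, 1.0]] [[0.891, -0.311, 0.331, 0.278], [-0.455, -0.607, 0.651, -0.421], [-0.002, -0.731, -0.683, 0.617], [0.0, 0.0, 0.0, 1.0]]
{'t': 0.1, 'q': [1.021, 0.131, 1.489, -0.0, 1.523, -0.085], 'dq': [-0.001, -0.002, -0.002, -0.002, -0.001, -0.001], 'joint_torque': [0.001, -56.134, -49.31, 0.077, 0.029, -0.0], 'tool_pos': [0.269, 0.536, 0.237], 'orientation': [-0.723, -3.057, 0.002], 'force': [-0.013, -0.125, -0.935], 'wrist_torque': [-0.055, 0.006, -0.026], 'gripper_force': 0.0, 'opening': 0.093}
```

View pics/scene0.png

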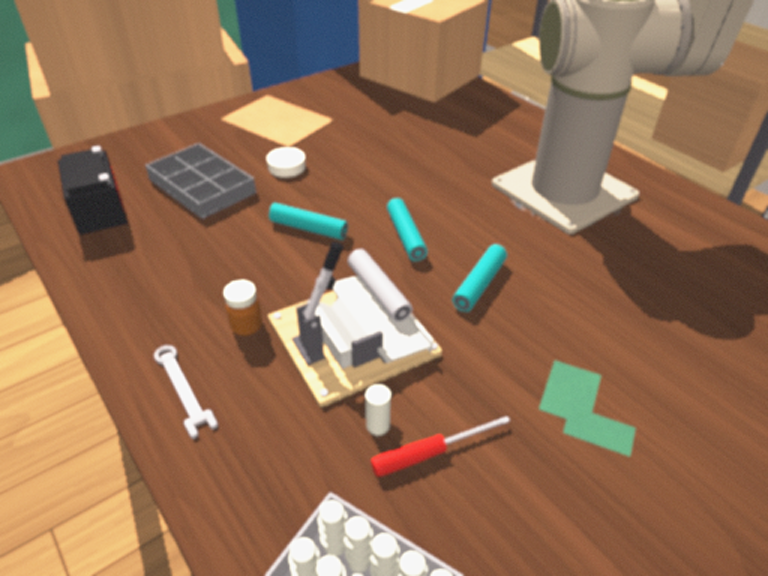

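View pics/side0.png

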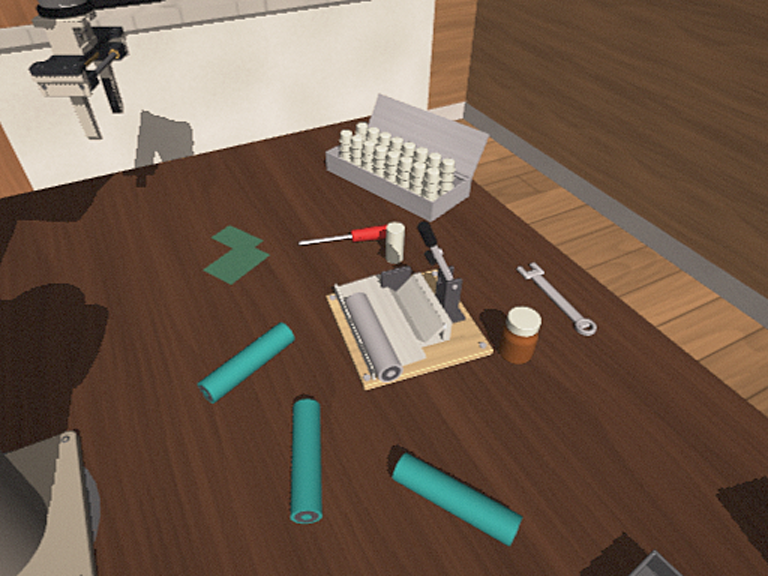

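The scene picture shows the grey roller at about (380,285) on the white apron. The stop is at (367,347), the hinge post at (310,340) and the grip at (332,257). The three turquoise tubes at (307,220), (407,230) and (481,277) are look-alikes, so the roller is the grey one on the jig. I'll confirm that with enlarged crops.

```bash
python3 - <<'E'
from h import *
a=np.load("scene.npz");b=np.load("side.npz")
save("pics/sc.png",a["im"][153:273,170:300],6);save("pics/si.png",b["im"][140:265,210:335],4.8)
E
```

```text
(no output)
```

View pics/sc.png

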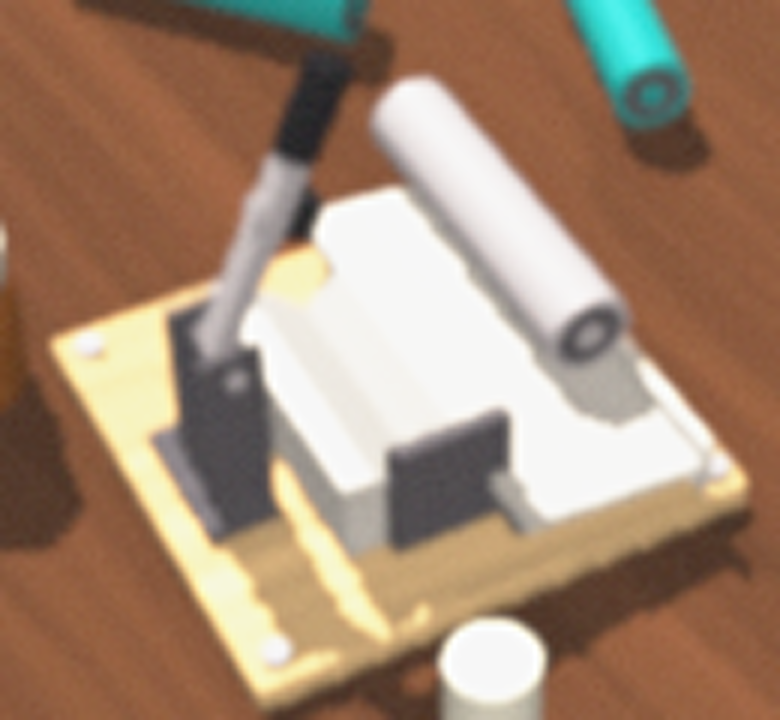

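View pics/si.png

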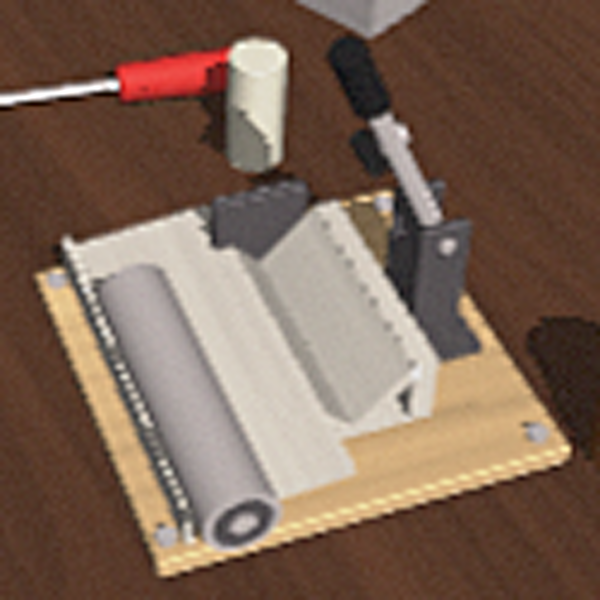

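The scene crop shows the grey roller's +y end at (588,333), the stop's top edge from (390,452) to (508,412), and the grip at (315,108). The side crop shows the lip's top ends at (67,240) and (190,540), the -y end of the vee bottom at (345,422), the far vee top at (330,205), and the roller's near end at (240,522). It's confirmed: the grey steel tube lying against the lip is the roller.

```bash
python3 - <<'E'
from h import *
a=np.load("scene.npz");b=np.load("side.npz")
def S(u,v,z): return onz(b["K"],b["P"],(u+.5)/4.8-.5+210,(v+.5)/4.8-.5+140,z)
def C(u,v,z): return onz(a["K"],a["P"],(u+.5)/6-.5+170,(v+.5)/6-.5+153,z)
pts=[("lip+y",S(67,240,.036),(-.0935,.095)),("lip-y",S(190,540,.036),(-.0935,-.095)),
("veebot-y",S(345,422,.020),(0,-.06)),("fartop+y",S(330,205,.05),(.03,.06)),
("stoptopL",S(213,200,.064),(-.025,.06)),("stoptopR",S(303,183,.064),(.025,.064)),
("C stopL",C(390,452,.064),(.025,.068)),("C stopR",C(508,412,.064),(-.025,.068)),
("C fartop+y",C(345,490,.05),(.032,.06)),("C lip+y",C(712,460,.036),(-.0935,.095))]
w=np.array([p[1][:2] for p in pts]);j=np.array([p[2] for p in pts])
wc,jc=w.mean(0),j.mean(0); U,_,Vt=np.linalg.svd((j-jc).T@(w-wc)); 
Rm=(U@np.diag([1,np.linalg.det(U@Vt)])@Vt).T; t=wc-Rm@jc
for p,r in zip(pts,(w-(j@Rm.T+t))@Rm): print(p[0],p[1].round(4),(r*1000).round(1))
yaw=np.arctan2(Rm[1,0],Rm[0,0]);print("origin",t,"yaw",yaw)
tj=lambda p:(Rm.T@(p[:2]-t)).round(4)
print("base",[tj(S(*q,.012)) for q in((37,275),(158,562),(570,448),(390,190))],[tj(C(*q,.012)) for q in((52,345),(265,695),(748,485))])
print("roller ends",tj(S(240,522,.051)),tj(C(588,333,.051)))
# hinge & grip by two rays
def tri(p,q):
    o1,d1=ray(b["K"],b["P"],(p[0]+.5)/4.8-.5+210,(p[1]+.5)/4.8-.5+140)
    o2,d2=ray(a["K"],a["P"],(q[0]+.5)/6-.5+170,(q[1]+.5)/6-.5+153)
    s=np.linalg.lstsq(np.c_[d1,-d2],o2-o1,rcond=None)[0]
    x,y=o1+d1*s[0],o2+d2*s[1]; return (x+y)/2,np.linalg.norm(x-y)
for n,p,q in(("grip",(360,78),(313,105)),):
    x,g=tri(p,q);print(n,x,"gap",g,"jig",tj(x),"ang",np.arctan2(x[2]-.0795,.062-tj(x)[0]),"r",np.hypot(x[2]-.0795,.062-tj(x)[0]))
np.savez("jig",R=Rm,t=t,yaw=yaw)
s=robot.read_state();Rt=R.from_rotvec(s["orientation"]).as_matrix();print(Rt.round(3))
E
```

```text
lip+y [0.5176 0.1829 0.036 ] [-2.9 -4.4]
lip-y [ 0.4858 -0.0162  0.036 ] [ -4.5 -16. ]
veebot-y [0.5879 0.0235 0.02  ] [-3.   3.6]
fartop+y [0.6418 0.1316 0.05  ] [ 4.1 -1.4]
stoptopL [0.5829 0.1479 0.064 ] [-1.5  5.8]
stoptopR [0.6293 0.1388 0.064 ] [-4.3 -0.2]
C stopL [0.6327 0.1415 0.064 ] [-1.4 -1.1]
C stopR [0.5872 0.1508 0.064 ] [2.2 1.4]
C fartop+y [0.6491 0.1363 0.05  ] [8.6 4.2]
C lip+y [0.525  0.1944 0.036 ] [2.7 8.1]
origin [0.59931789 0.078835  ] yaw -0.1505412211639242
base [array([-0.1124,  0.0955]), array([-0.1092, -0.1003]), array([ 0.0938, -0.0984]), array([0.0885, 0.1   ])] [array([ 0.0981, -0.0921]), array([0.0932, 0.1064]), array([-0.109 ,  0.1025])]
roller ends [-0.0787 -0.1198] [-0.0752  0.0363]
grip [0.61687818 0.07771104 0.17385139] gap 0.00011451870153148086 jig [0.0175 0.0015] ang 1.1300920562464232 r 0.10431890845800641
[[-0.894  0.448 -0.001]
 [ 0.448  0.894 -0.001]
 [ 0.    -0.002 -1.   ]]
```

```bash
cat >> h.py <<'E'
def goto(x,y,z,yawerr=0):
    "tool-frame shift (after turn) to jig target; turn aligns tool y with jig y (+yawerr deg)"
    J=np.load("jig.npz");s=robot.read_state();Rt=R.from_rotvec(s["orientation"]).as_matrix()
    w=np.r_[J["R"]@[x,y]+J["t"],z]-s["tool_pos"]
    a=np.arctan2(Rt[1,1],Rt[0,1]);turn=-np.degrees(J["yaw"]+np.pi/2-a)+yawerr; turn=(turn+180)%360-180
    Rn=Rt@R.from_euler("z",turn,degrees=True).as_matrix()
    print("turn",round(turn,2),"shift before-turn axes",(Rt.T@w*1000).round(1),"after-turn axes mm",(Rn.T@w*1000).round(1))
def where():
    J=np.load("jig.npz");s=robot.read_state()
    print("t",round(s["t"],2),"jig",((J["R"].T@(np.array(s["tool_pos"])[:2]-J["t"]))*1000).round(1),"z",round(s["tool_pos"][2]*1000,1),"F jig",np.r_[J["R"].T@np.array(s["force"])[:2],s["force"][2]].round(1),"op",round(s["opening"],4),"grip",s["gripper_force"])
E
python3 - <<'E'
from h import *
a=np.load("scene.npz");b=np.load("side.npz")
def S(u,v,z): return onz(b["K"],b["P"],(u+.5)/4.8-.5+210,(v+.5)/4.8-.5+140,z)
def C(u,v,z): return onz(a["K"],a["P"],(u+.5)/6-.5+170,(v+.5)/6-.5+153,z)
pts=[(S(67,240,.036),(-.096,.095)),(S(345,422,.020),(0,-.06)),(S(330,205,.05),(.03,.06)),(S(213,200,.064),(-.025,.06)),(S(303,183,.064),(.025,.064)),
(C(390,452,.064),(.025,.068)),(C(508,412,.064),(-.025,.068)),
(S(158,562,.012),(-.1085,-.1)),(S(570,448,.012),(.0965,-.1)),(C(52,345,.012),(.0965,-.1)),(C(748,485,.012),(-.1085,.1)),(C(265,695,.012),(.0965,.1)),(S(37,275,.012),(-.1085,.1))]
w=np.array([p[0][:2] for p in pts]);j=np.array([p[1] for p in pts])
wc,jc=w.mean(0),j.mean(0); U,_,Vt=np.linalg.svd((j-jc).T@(w-wc)); Rm=(U@Vt).T; t=wc-Rm@jc
print(((w-(j@Rm.T+t))@Rm*1000).round(1).tolist());yaw=np.arctan2(Rm[1,0],Rm[0,0]);print(t,yaw)
np.savez("jig",R=Rm,t=t,yaw=yaw)
g=Rm.T@(np.array([.61688,.07771])-t);print("grip jig",g)
print("roller ends",Rm.T@(S(240,522,.048)[:2]-t),Rm.T@(C(588,333,.048)[:2]-t))
goto(g[0],g[1],.27)
E
```

```text
[[1.6, -4.5], [-3.1, 2.2], [5.5, -3.4], [0.0, 4.7], [-2.8, -2.0], [0.2, -2.8], [3.8, 0.2], [-1.4, -0.2], [-3.4, -1.2], [0.9, 5.1], [1.6, 2.6], [-1.1, 3.6], [-1.9, -4.4]]
[0.5988693  0.08036582] -0.13645362849445614
grip jig [ 0.01820455 -0.00018112]
roller ends [-0.07887474 -0.11790972] [-0.07567206  0.03332491]
turn -18.81 shift before-turn axes [-516.7 -253.6  -33.1] after-turn axes mm [-407.3 -406.6  -33.1]
```

```bash
python3 -m jog '1 0 0 -0.011 -6.3; 1 0 0 -0.011 -6.3; 1 0 0 -0.011 -6.2; 1 -0.025 -0.025 0 0; 1 -0.025 -0.025 0 0; 1 -0.025 -0.025 0 0; 1 -0.025 -0.025 0 0; 1 -0.025 -0.025 0 0; 1 -0.025 -0.025 0 0; 1 -0.025 -0.025 0 0' 30
python3 -m jog '1 -0.025 -0.025 0 0; 1 -0.025 -0.025 0 0; 1 -0.025 -0.025 0 0; 1 -0.025 -0.025 0 0; 1 -0.025 -0.025 0 0; 1 -0.025 -0.025 0 0; 1 -0.025 -0.025 0 0; 1 0 0 0 0; 1 0 0 0 0'
python3 - <<'E'
from h import *
where();goto(.018,0,.27)
im,K,P=cam("wrist");np.savez("w1",im=im,K=K,P=P);save("pics/w1.png",im,1.5)
E
```

```text
t: 0.93
tool_pos: [0.4189, 0.3376, 0.27]
orientation: [-0.214, -3.134, 0.001]
force: [0.6, 0.7, -0.1]
opening: 0.0931
gripper_force: 0.0
t: 1.68
tool_pos: [0.5684, 0.1402, 0.2695]
orientation: [-0.22, -3.132, 0.0]
force: [0.1, 0.0, -0.4]
opening: 0.093
gripper_force: 0.0
t 1.68 jig [-38.3  55.2] z 269.5 F jig [ 0.1  0.  -0.4] op 0.093 grip 0.0
turn -0.2 shift before-turn axes [-56.5 -55.   -0.5] after-turn axes mm [-56.3 -55.2  -0.5]
```

View pics/w1.png

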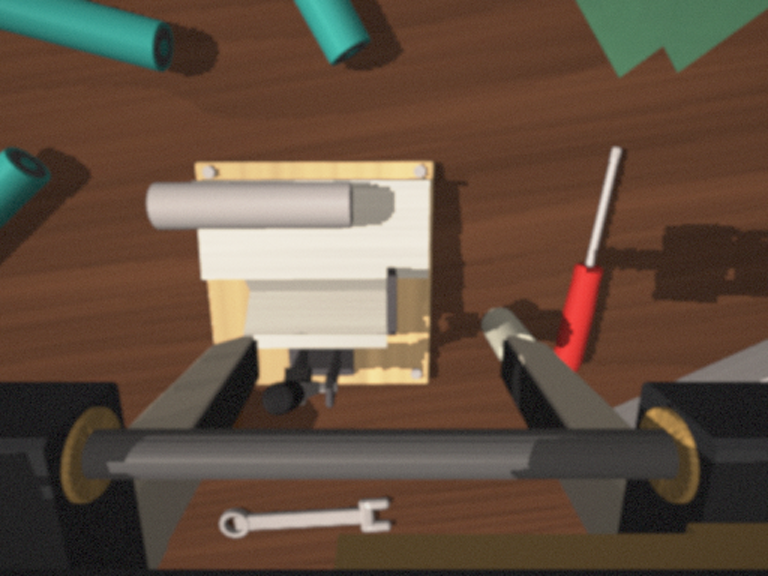

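The wrist view shows the jig square in the frame: base corners at (195,163), (434,162) and (428,384), the stop's top at (388–396, 268–334), the apron/vee edge at row 279, and the roller from (148,205) to (352,205). I'll use these to refine the jig frame.

```bash
python3 - <<'E'
from h import *
w=np.load("w1.npz");J=np.load("jig.npz")
def W(u,v,z): 
    p=onz(w["K"],w["P"],(u+.5)/1.5-.5,(v+.5)/1.5-.5,z); return p[:2]
tj=lambda p:((J["R"].T@(p-J["t"]))*1000).round(1)
for n,u,v,z,e in(("base",195,163,.012,"-108.5 -100"),("base",434,162,.012,"-108.5 100"),("base",428,384,.012,"96.5 100"),
 ("edgeL",202,279,.0355,"-15.5 -95"),("edgeR",386,279,.0355,"-15.5"),("stop near",388,268,.064,"-25 60"),("stop far",388,334,.064,"25 60"),("fartopR",387,347,.05,"30+ 60"),
 ("rolL",150,204,.048,""),("rolR",352,204,.048,""),("roltop",250,182,.048,""),("rolbot",250,228,.048,"")):
    print(n,tj(W(u,v,z)),"exp",e)
print(w["P"][:3,3])
E
```

```text
base [-107.9 -100. ] exp -108.5 -100
base [-107.8   99.8] exp -108.5 100
base [96.7 99.5] exp 96.5 100
edgeL [-13.7 -95.6] exp -15.5 -95
edgeR [-13.1  59.3] exp -15.5
stop near [-29.3  60.6] exp -25 60
stop far [25.2 60.6] exp 25 60
fartopR [42.4 60. ] exp 30+ 60
rolL [ -77.6 -124.8] exp 
rolR [-76.9  32.7] exp 
roltop [-94.  -45.5] exp 
rolbot [-58.5 -48.3] exp 
[0.49410208 0.15007775 0.41771526]
```

```bash
python3 -m jog '1 -0.028 -0.0275 0 0; 1 -0.028 -0.0275 0 0; 1 0 0 0.024 0; 1 0 0 0.024 0; 1 0 0 0.024 0; 1 0 0 0.024 0; 1 0 0 0 0; 0.3 0 0 0 0; 0.1 0 0 0 0; 0.05 0 0 0 0' 15
python3 -m jog '0.05 0 0 0 0; 0.05 0 0 0 0; 0.05 0 0 0 0; 0.05 0 0 0 0; 0.05 0 0 0 0' >/dev/null
python3 - <<'E'
from h import *
where()
E
```

```text
t: 2.57
tool_pos: [0.6171, 0.0806, 0.1771]
orientation: [0.213, 3.131, 0.001]
force: [0.3, 0.4, 0.5]
opening: 0.0774
gripper_force: 0.0
t 2.98 jig [17.1  1.7] z 174.7 F jig [-0.1  0.7 -0.2] op 0.0439 grip 0.0
```

```bash
python3 -m jog '0 0 0 0 0; 0 0 0 0 0; 0 0 0 0 0; 0 0 0 0 0; 0 0 0 0 0; 0 0 0 0 0'
python3 -m jog '0 -0.004 0 -0.0019 0; 0 -0.004 0 -0.0017 0; 0 -0.004 0 -0.0015 0; 0 -0.0045 0 -0.0013 0; 0 -0.0045 0 -0.001 0; 0 -0.0045 0 -0.0008 0; 0 0 0 0 0'
python3 - <<'E'
from h import *
where()
E
```

```text
t: 3.48
tool_pos: [0.6158, 0.0785, 0.1743]
orientation: [-0.216, -3.134, 0.003]
force: [-1.5, -5.3, 1.3]
opening: 0.018
gripper_force: 15.0
t: 4.07
tool_pos: [0.6403, 0.0752, 0.1816]
orientation: [-0.215, -3.131, 0.003]
force: [-3.9, -5.0, -0.7]
opening: 0.0178
gripper_force: 15.0
t 4.07 jig [41.8  0.5] z 181.6 F jig [-3.2 -5.5 -0.7] op 0.0178 grip 14.99915286898613
```

```bash
python3 -m jog '1 0 0 0 0; 1 0 0 0 0; 1 0 0 0 0; 1 0 0 -0.022 0; 1 0 0 -0.022 0; 1 0 0 -0.022 0; 1 0 0 -0.022 0; 1 0.026 -0.007 0 0; 1 0.026 -0.007 0 0; 1 0.026 -0.007 0 0' >/dev/null
python3 -m jog '1 0.026 -0.007 0 0; 1 0.026 -0.007 0 0; 1 0.026 -0.007 0 0; 1 0 0 0.028 0; 1 0 0 0.028 0; 1 0 0 0.028 0; 1 0 0 0.028 0; 1 0 0 0.028 0; 1 0 0 0.028 0; 1 0 0 0 0'
python3 - <<'E'
from h import *
where();goto(-.115,-.042,.058)
E
```

```text
t: 5.73
tool_pos: [0.4769, 0.0561, 0.0971]
orientation: [-0.214, -3.126, 0.001]
force: [-0.5, -0.3, -1.9]
opening: 0.0927
gripper_force: 0.0
t 5.73 jig [-117.5  -40.6] z 97.1 F jig [-0.4 -0.4 -1.9] op 0.0927 grip 0.0
turn -0.0 shift before-turn axes [-2.8 -1.4 39.1] after-turn axes mm [-2.8 -1.4 39.1]
```

```bash
python3 -m jog '1 0 0 0.0135 0; 1 0 0 0.0135 0; 1 0 0 0.0125 0; 1 0 0 0 0; 1 -0.003 0 0 0; 1 -0.003 0 0 0; 1 -0.003 0 0 0; 1 -0.003 0 0 0; 1 -0.003 0 0 0; 1 -0.003 0 0 0'
python3 - <<'E'
from h import *
where()
E
```

```text
t: 6.57
tool_pos: [0.4992, 0.0535, 0.0636]
orientation: [0.215, 3.134, 0.0]
force: [-3.6, 0.1, 1.9]
opening: 0.0932
gripper_force: 1.3
t 6.57 jig [-95.1 -40.1] z 63.6 F jig [-3.5 -0.4  1.9] op 0.0932 grip 1.270687859505415
```

```bash
python3 -m jog '1 0 0 0 0; 1 0 0 0 0' >/dev/null
python3 - <<'E'
from h import *
where()
im,K,P=cam("side");save("pics/s2.png",im[120:280,190:350],4)
E
```

```text
t 6.73 jig [-95.1 -40.2] z 63.2 F jig [-0.3  0.6 -0.3] op 0.0928 grip 0.24501578067429364
```

View pics/s2.png

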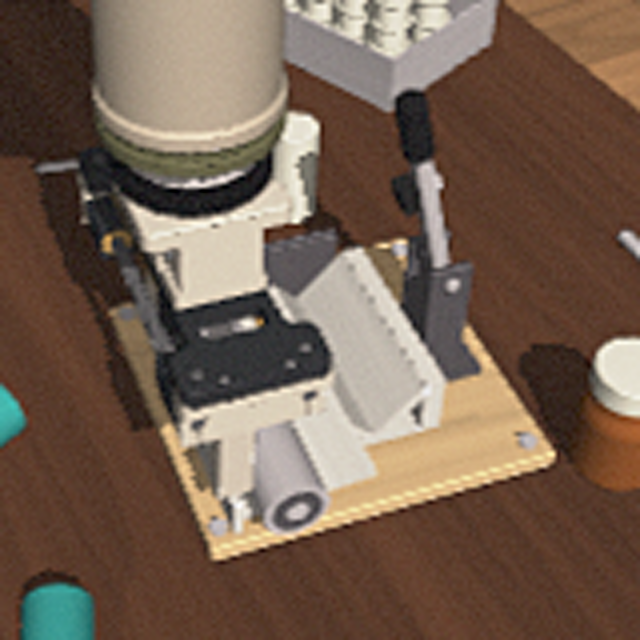

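The fingers are behind the roller (its end at (298,510)) and above the lip. They are 5 mm higher than I planned, so I'll lower them and push.

```bash
python3 -m jog '1 0 0 0.0025 0; 1 0 0 0.002 0; 1 0 0 0 0; 1 -0.003 0 0 0; 1 -0.003 0 0 0; 1 -0.003 0 0 0; 1 -0.003 0 0 0; 1 -0.003 0 0 0; 1 0 0 0 0'
python3 - <<'E'
from h import *
where()
E
```

```text
t: 7.53
tool_pos: [0.5147, 0.0513, 0.0589]
orientation: [0.215, 3.133, -0.0]
force: [0.6, 0.7, -0.0]
opening: 0.0929
gripper_force: 0.0
t 7.53 jig [-79.4 -40.2] z 58.9 F jig [ 0.5  0.8 -0. ] op 0.0929 grip 0.0
```

```bash
python3 -m jog '1 -0.0035 0 0 0; 1 -0.0035 0 0 0; 1 -0.0035 0 0 0; 1 -0.0035 0 0 0; 1 -0.0035 0 0 0; 1 -0.0035 0 0 0; 1 -0.003 0 0 0; 1 -0.003 0 0 0; 1 -0.002 0 0 0; 1 0 0 0 0'
python3 - <<'E'
from h import *
where()
im,K,P=cam("side");np.savez("s3",im=im,K=K,P=P);cv2.imwrite("pics/s3.png",im)
w,K2,P2=cam("wrist");save("pics/w3.png",w,1.5)
E
```

```text
t: 8.37
tool_pos: [0.5431, 0.0474, 0.0587]
orientation: [0.215, 3.133, -0.0]
force: [-0.2, -0.3, -1.0]
opening: 0.0928
gripper_force: 0.0
t 8.37 jig [-50.8 -40.2] z 58.7 F jig [-0.1 -0.4 -1. ] op 0.0928 grip 2.002830328251548e-06
```

View pics/w3.png

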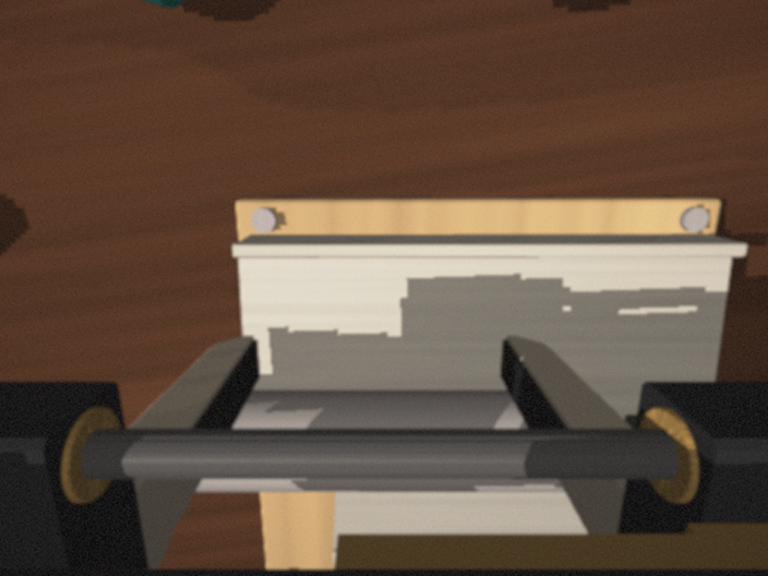

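The roller (grey, rows 390–490) is just ahead of the fingertips, parallel, and the lip is clear behind. Pushing on over the edge.

```bash
python3 -m jog '1 -0.002 0 0 0; 1 -0.002 0 0 0; 1 -0.002 0 0 0; 1 -0.002 0 0 0; 1 -0.0015 0 0 0; 1 -0.0015 0 0 0; 1 -0.0015 0 0 0; 1 0 0 0 0; 1 0 0 0 0'
python3 - <<'E'
from h import *
where()
im,K,P=cam("side");np.savez("s4",im=im,K=K,P=P);save("pics/s4.png",im[140:265,210:335],4.8)
E
```

```text
t: 9.22
tool_pos: [0.555, 0.0458, 0.0586]
orientation: [0.215, 3.134, 0.0]
force: [0.5, -0.0, 0.1]
opening: 0.093
gripper_force: 0.0
t 9.22 jig [-38.8 -40.2] z 58.6 F jig [0.5 0.1 0.1] op 0.093 grip 0.0
```

View pics/s4.png

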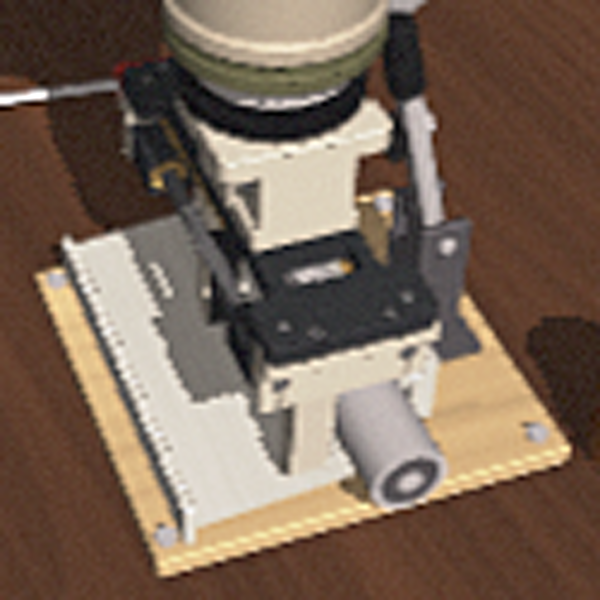

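The roller has dropped into the vee; its free end is at (412,482). I'll check that position and back off.

```bash
python3 -m jog '1 0.01 0 0 0; 1 0.01 0 0 0; 1 0 0 -0.025 0; 1 0 0 -0.025 0; 1 0 0 -0.025 0; 1 0 0 -0.01 0; 1 0 0 0 0' >/dev/null
python3 - <<'E'
from h import *
J=np.load("jig.npz");b=np.load("s4.npz")
p=onz(b["K"],b["P"],(412.5)/4.8-.5+210,(482.5)/4.8-.5+140,.0455)
print("free end",J["R"].T@(p[:2]-J["t"]))
where()
goto(0,-.16,.14,90);goto(0,-.16,.14,-90);print(robot.read_state()["q"])
E
```

```text
free end [ 1.10119904e-05 -1.20140756e-01]
t 9.85 jig [-56.9 -39.9] z 146.9 F jig [-0.5  0.   0.6] op 0.0929 grip 0.0
turn 89.99 shift before-turn axes [ -56.9 -120.1    7.1] after-turn axes mm [-120.1   56.8    7.1]
turn -90.01 shift before-turn axes [ -56.9 -120.1    7.1] after-turn axes mm [120.1 -56.8   7.1]
[-4.89219893e-03  2.26231410e-02  1.76943159e+00  1.27655098e-05
  1.34364651e+00 -1.43904997e+00]
```

```bash
python3 -m jog '0 0 -0.03 0 0; 0 0 -0.03 0 0; 0 0 -0.03 0 0; 0 0 -0.03 0 0; 0 -0.028 0 0 0; 0 -0.029 0 0 0; 0 0 0 0 7; 0 0 0 0 7; 0 0 0 0 7; 0 0 0 0 7' >/dev/null
python3 -m jog '0 0 0 0 7; 0 0 0 0 7; 0 0 0 0 7; 0 0 0 0 7; 0 0 0 0 7; 0 0 0 0 7; 0 0 0 0 7; 0 0 0 0 7; 0 0 0 0 6; 0 0 0 0 0' >/dev/null
python3 - <<'E'
from h import *
where();goto(0,-.14,.058,90);print(robot.read_state()["q"])
E
```

```text
t 11.52 jig [  -3.1 -160.1] z 141.3 F jig [ 0.2 -0.   0.1] op 0.0003 grip 0.0
turn -0.3 shift before-turn axes [20.1  3.2 83.3] after-turn axes mm [20.1  3.3 83.3]
[-2.23330616e-01  1.42273121e-01  1.65348184e+00  2.56345515e-06
  1.34866152e+00 -8.16383322e-02]
```

```bash
python3 -m jog '0 0.01 0.003 0 0; 0 0 0 0.023 0; 0 0 0 0.023 0; 0 0 0 0.023 0; 0 0 0 0.02 0; 0 0 0 0 0; 0 0.006 0 0 0; 0 0.006 0 0 0; 0 0.006 0 0 0; 0 0 0 0 0'
python3 - <<'E'
from h import *
where()
E
```

```text
t: 12.35
tool_pos: [0.5834, -0.0494, 0.0565]
orientation: [2.365, 2.065, 0.004]
force: [-0.2, 0.1, 0.2]
opening: 0.0005
gripper_force: 0.0
t 12.35 jig [   2.3 -130.7] z 56.5 F jig [-0.2  0.1  0.2] op 0.0005 grip 0.0
```

```bash
python3 -m jog '0 0.002 0 0.003 0; 0 0.002 -0.002 0.002 0; 0 0.002 0 0 0; 0 0.002 0 0 0; 0 0.002 0 0 0; 0 0.002 0 0 0; 0 0.002 0 0 0; 0 0.002 0 0 0; 0 0.002 0 0 0; 0 0.002 0 0 0'
python3 - <<'E'
from h import *
where()
E
python3 -m jog '0 0.001 0 0 0; 0 0.001 0 0 0; 0 0.001 0 0 0; 0 0.001 0 0 0; 0 0.001 0 0 0; 0 0.001 0 0 0'
python3 - <<'E'
from h import *
where()
E
```

```text
t: 13.18
tool_pos: [0.5824, -0.0305, 0.0495]
orientation: [-2.368, -2.064, 0.001]
force: [-2.3, -2.6, 0.9]
opening: 0.0003
gripper_force: 1.7
t 13.18 jig [  -1.2 -112.1] z 49.5 F jig [-2.  -2.9  0.9] op 0.0003 grip 1.687674312852323
t: 13.68
tool_pos: [0.5833, -0.0246, 0.0496]
orientation: [-2.368, -2.064, 0.0]
force: [-2.6, -3.5, 0.9]
opening: 0.0003
gripper_force: 1.7
t 13.68 jig [  -1.1 -106.1] z 49.6 F jig [-2.1 -3.8  0.9] op 0.0003 grip 1.6521942231338471
```

```bash
python3 -m jog '0 0.001 0 0 0; 0 0.001 0 0 0; 0 0.001 0 0 0; 0 0.001 0 0 0; 0 0.001 0 0 0;0 0.0005 0 0 0;0 0.0005 0 0 0'
for i in 1 2 3; do python3 -m jog '0 0.0005 0 0 0; 0 0 0 0 0' | grep -E 'pos|force: \['; done
```

```text
t: 14.27
tool_pos: [0.5843, -0.0186, 0.0496]
orientation: [2.368, 2.065, 0.0]
force: [-2.0, -2.5, -0.0]
opening: 0.0003
gripper_force: 1.5
tool_pos: [0.5843, -0.0181, 0.0496]
force: [-1.8, -2.6, -1.0]
tool_pos: [0.5844, -0.0177, 0.0496]
force: [-1.7, -2.2, -0.5]
tool_pos: [0.5845, -0.0174, 0.0496]
force: [-3.0, -3.1, 0.7]
```

```bash
for i in 1 ; do python3 -m jog '0 0.0005 0 0 0; 0 0 0 0 0' | grep -E 'pos|force: \['
python3 -m jog '0 0.0005 0 0 0; 0 0 0 0 0' | grep -E 'pos|force: \['
python3 -m jog '0 0.0005 0 0 0; 0 0 0 0 0' | grep -E 'pos|force: \['; done
```

```text
tool_pos: [0.5844, -0.0174, 0.0496]
force: [-3.0, -6.2, -0.5]
tool_pos: [0.5845, -0.0174, 0.0496]
force: [-2.7, -7.3, -0.4]
tool_pos: [0.5845, -0.0174, 0.0497]
force: [-3.7, -10.0, 0.4]
```

The roller is home: position stuck, and the force rises with each step. Backing off, lifting and turning back.

```bash
python3 -m jog '0 -0.003 0 0 0; 0 -0.01 0 0 0; 0 -0.02 0 0 0; 0 0 0 -0.03 0; 1 0 0 -0.03 0; 1 0 0 -0.03 0; 1 0 0 -0.03 -7; 1 0 0 -0.03 -7; 1 0 0 -0.03 -7; 1 0 0 -0.03 -7' >/dev/null
python3 -m jog '1 0 0 0 -7; 1 0 0 0 -7; 1 0 0 0 -7; 1 0 0 0 -7; 1 0 0 0 -7; 1 0 0 0 -7; 1 0 0 0 -7; 1 0 0 0 -7; 1 0 0 0 -6; 1 0 0 0 0' >/dev/null
python3 - <<'E'
from h import *
where();goto(.0418,0,.27)
im,K,P=cam("side");np.savez("s5",im=im,K=K,P=P);im2,K2,P2=cam("scene");np.savez("c5",im=im2,K=K2,P=P2)
save("pics/v5.png",np.hstack([cv2.resize(im[140:265,210:335],(400,400),interpolation=2),cv2.resize(im2[153:278,170:295],(400,400),interpolation=2)]))
E
```

```text
t 16.93 jig [  -0.7 -130.3] z 259.9 F jig [-0.5  0.6 -0.1] op 0.0927 grip 0.0
turn 0.28 shift before-turn axes [-43.2 130.1  -9.9] after-turn axes mm [-42.5 130.3  -9.9]
```

View pics/v5.png

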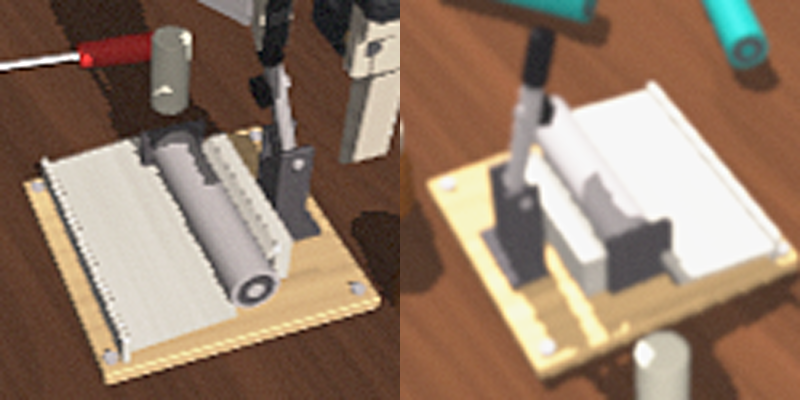

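The side view (left) and scene view (right) show the roller seated in the vee, touching the stop at (665,225), with the clamp still open. Now to the grip.

```bash
python3 -m jog '1 -0.0105 0.0325 0 0; 1 -0.0105 0.0325 0 0; 1 -0.0105 0.0325 0 0; 1 -0.0105 0.0325 0 0; 1 0 0 0 0; 1 0 0 0.02 0; 1 0 0 0.02 0; 1 0 0 0.02 0; 1 0 0 0.018 0; 1 0 0 0 0' >/dev/null
python3 - <<'E'
from h import *
where();goto(.0418,0,.1816)
E
```

```text
t 17.87 jig [38.5 -0.8] z 176.6 F jig [-0.6 -0.9 -0.5] op 0.0932 grip 0.0
turn -0.19 shift before-turn axes [-3.2  0.8 -5. ] after-turn axes mm [-3.2  0.8 -5. ]
```

```bash
python3 -m jog '0.3 -0.003 0 -0.005 0; 0.1 0 0 0 0; 0.1 0 0 0 0; 0.1 0 0 0 0; 0 0 0 0 0; 0 0 0 0 0; 0 0 0 0 0; 0 0 0 0 0; 0 0 0 0 0; 0 0 0 0 0' 20 >/dev/null
python3 -m jog '0 0 0 0 0; 0 0 0 0 0; 0 0 0 0 0; 0 0 0 0 0'>/dev/null
python3 - <<'E'
from h import *
where()
J=np.load("jig.npz");s=robot.read_state();p=J["R"].T@(np.array(s["tool_pos"])[:2]-J["t"]);z=s["tool_pos"][2]
d=np.array([.062-p[0],z-.0795]);r=np.hypot(*d);th=np.arctan2(d[1],d[0]);print(r,th)
a=np.linspace(th,0.1,21);P=np.c_[.062-r*np.cos(a),.0795+r*np.sin(a)]
D=np.diff(P,axis=0);print((np.c_[-D[:,0],-D[:,1]]*1000).round(1).tolist())
E
```

```text
t 19.03 jig [44.   0.3] z 186.6 F jig [ 0.2  3.5 -1.1] op 0.0177 grip 20.000072121620178
0.10860034662862433 1.4039916964173083
[[6.9, 1.4], [6.8, 1.9], [6.7, 2.3], [6.5, 2.7], [6.3, 3.1], [6.1, 3.6], [5.9, 3.9], [5.6, 4.3], [5.3, 4.7], [5.0, 5.0], [4.7, 5.3], [4.3, 5.6], [3.9, 5.9], [3.5, 6.1], [3.1, 6.3], [2.7, 6.5], [2.3, 6.7], [1.8, 6.8], [1.4, 6.9], [0.9, 7.0]]
```

```bash
python3 -m jog '0 0.0069 0 0.0014 0; 0 0.0068 0 0.0019 0; 0 0.0067 0 0.0023 0; 0 0.0065 0 0.0027 0; 0 0.0063 0 0.0031 0; 0 0.0061 0 0.0036 0; 0 0.0059 0 0.0039 0; 0 0.0056 0 0.0043 0; 0 0.0053 0 0.0047 0; 0 0.005 0 0.005 0' >/dev/null
python3 - <<'E'
from h import *
where()
E
python3 -m jog '0 0.0047 0 0.0053 0; 0 0.0043 0 0.0056 0; 0 0.0039 0 0.0059 0; 0 0.0035 0 0.0061 0; 0 0.0031 0 0.0063 0; 0 0.0027 0 0.0065 0; 0 0.0023 0 0.0067 0; 0 0 0 0 0' >/dev/null
python3 - <<'E'
from h import *
where()
J=np.load("jig.npz");s=robot.read_state();p=J["R"].T@(np.array(s["tool_pos"])[:2]-J["t"]);z=s["tool_pos"][2]
d=np.array([.062-p[0],z-.0795]);print(np.hypot(*d),np.arctan2(d[1],d[0]))
E
```

```text
t 19.87 jig [-16.8   0.3] z 154.9 F jig [-0.3  3.1  5.5] op 0.017 grip 20.000963509082794
t 20.53 jig [-42.8   0.2] z 110.1 F jig [ 0.2  5.7 -2.8] op 0.0172 grip 19.9996617436409
0.10913535057702603 0.2842182428955499
```

```bash
python3 -m jog '1 0 0 0 0; 1 0 0 0 0; 1 0 0 0 0; 1 0 0 -0.02 0; 1 0 0 -0.02 0; 0 0 0 -0.01 0; 0 0 0 0 0; 0 0 0 0 0; 0 0 0 0 0; 0 0 0 0 0' >/dev/null
python3 -m jog '0 0 0 0 0; 0 0 0 0 0; 0 0 0 0 0; 0 0 0 0 0; 0 0 0 0 0; 0 0 0 0 0; 0 0 0 0 0' >/dev/null
python3 - <<'E'
from h import *
where();goto(-.0425,0,.14)
E
```

```text
t 21.95 jig [-41.6  -0.2] z 161.4 F jig [-0.6 -0.2 -0.4] op 0.0007 grip 0.0
turn -0.01 shift before-turn axes [ 0.9  0.2 21.4] after-turn axes mm [ 0.9  0.2 21.4]
```

```bash
python3 -m jog '0 0 0 0.01 0; 0 0 0 0.01 0; 0 0 0 0.004 0; 0 0 0 0.004 0; 0 0 0 0.004 0; 0 0 0 0.004 0; 0 0 0 0.004 0; 0 0 0 0.002 0; 0 0 0 0 0'|grep -E 'pos|force: \['
python3 -m jog '0 0 0 0.001 0; 0 0 0 0 0'|grep -E 'pos|force: \['
python3 -m jog '0 0 0 0.001 0; 0 0 0 0 0'|grep -E 'pos|force: \['
```

```text
tool_pos: [0.5574, 0.0858, 0.1187]
force: [-1.2, 1.1, 0.3]
tool_pos: [0.5577, 0.0858, 0.1183]
force: [-0.5, 0.7, 1.1]
tool_pos: [0.5578, 0.0858, 0.1175]
force: [-1.0, 0.2, 1.7]
```

```bash
for a in 1; do
python3 -m jog '0 0 0 0.001 0; 0 0 0 0.001 0; 0 0 0 0 0'|grep -E 'pos|force: \['
python3 -m jog '0 0 0 0.001 0; 0 0 0 0.001 0; 0 0 0 0 0'|grep -E 'pos|force: \['
python3 -m jog '0 0 0 0.001 0; 0 0 0 0 0'|grep -E 'pos|force: \['; done
```

```text
tool_pos: [0.5576, 0.0858, 0.1152]
force: [0.4, 0.1, 2.7]
tool_pos: [0.5575, 0.0858, 0.1131]
force: [-0.7, 0.1, 1.6]
tool_pos: [0.5576, 0.0858, 0.1122]
force: [-0.8, -0.7, 1.3]
```

```bash

python3 -m jog '0 0 0 0.001 0; 0 0 0 0.001 0; 0 0 0 0 0'|grep -E 'pos|force: \['
python3 -m jog '0 0 0 0.001 0; 0 0 0 0 0'|grep -E 'pos|force: \['
python3 -m jog '0 0 0 0.0007 0; 0 0 0 0 0'|grep -E 'pos|force: \['
python3 - <<'E'
from h import *
where()
im,K,P=cam("side");save("pics/s6.png",im[120:265,200:345],4)
E
```

```text
tool_pos: [0.5575, 0.0858, 0.1101]
force: [-0.8, -0.3, 1.1]
tool_pos: [0.5576, 0.0858, 0.1092]
force: [-1.5, 1.2, 1.5]
tool_pos: [0.5576, 0.0858, 0.1085]
force: [-0.9, 0.8, 2.8]
t 24.28 jig [-41.6  -0.2] z 108.5 F jig [-1.   0.6  2.8] op 0.0004 grip 0.8484391338424757
```

View pics/s6.png

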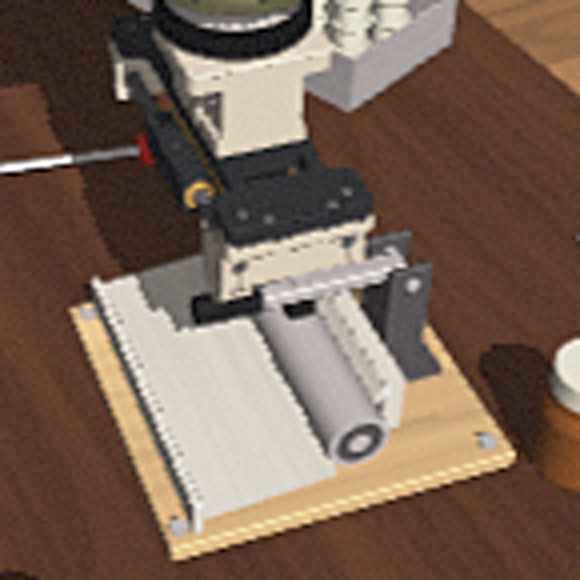

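The arm is nearly level under the closed fingers, with the grip at (235,305) and the roller still seated, its end at (358,442). Pressing on in half-millimetre steps until about 12 N.

```bash

python3 -m jog '0 0 0 0.0005 0; 0 0 0 0 0'|grep -E 'pos|force: \['
python3 -m jog '0 0 0 0.0005 0; 0 0 0 0 0'|grep -E 'pos|force: \['
python3 -m jog '0 0 0 0.0005 0; 0 0 0 0 0'|grep -E 'pos|force: \['
```

```text
tool_pos: [0.5576, 0.0858, 0.1081]
force: [-0.7, -0.9, 1.6]
tool_pos: [0.5576, 0.0858, 0.1076]
force: [-0.8, 0.4, 2.2]
tool_pos: [0.5576, 0.0858, 0.1072]
force: [-2.3, -0.0, 4.1]
```

```bash

python3 -m jog '0 0 0 0.0005 0; 0 0 0 0 0'|grep -E 'pos|force: \['
python3 -m jog '0 0 0 0.0005 0; 0 0 0 0 0'|grep -E 'pos|force: \['
```

```text
tool_pos: [0.5576, 0.0858, 0.1071]
force: [-4.3, -0.1, 6.3]
tool_pos: [0.5576, 0.0858, 0.107]
force: [-5.8, 0.2, 9.5]
```

```bash

python3 -m jog '0 0 0 0.0004 0; 0 0 0 0 0'|grep -E 'pos|force: \['
python3 -m jog '0 0 0 0.0002 0; 0 0 0 0 0; 0 0 0 0 0'|grep -E 'pos|force: \['
```

```text
tool_pos: [0.5577, 0.0859, 0.1069]
force: [-7.2, -1.2, 11.9]
tool_pos: [0.5577, 0.0858, 0.1069]
force: [-7.3, -0.2, 13.9]
```

```bash
python3 -m jog '0 0 0 0 0; 0 0 0 -0.002 0; 0 0 0 -0.01 0; 0 0 0 -0.02 0; 0 0 0 -0.03 0; 0 0 0 -0.03 0; 0 0 0 -0.03 0; 0 0 0 -0.03 0; 0 0 0 0 0'
python3 - <<'E'
from h import *
im,K,P=cam("side");im2,_,_=cam("scene")
save("pics/v7.png",np.hstack([cv2.resize(im[130:265,205:340],(400,400),interpolation=2),cv2.resize(im2[153:288,170:305],(400,400),interpolation=2)]))
E
```

```text
t: 26.33
tool_pos: [0.5607, 0.0859, 0.2658]
orientation: [0.214, 3.123, 0.002]
force: [0.7, 0.5, 1.5]
opening: 0.0006
gripper_force: 0.0
```

View pics/v7.png

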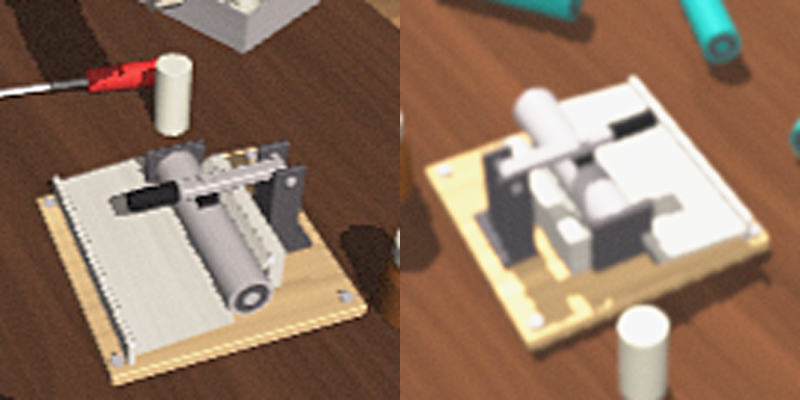

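The clamp arm lies level, with its pad on the roller at (205,198) left and (585,155) right. The roller is against the stop, and the short roller and screwdriver are undisturbed. Handing in.

```bash
python3 -c "
from plant import robot
print(robot.close_job())"
```

```text
the job is handed in; nothing more can be done
None
```

I handed the job in at about 26 s: the roller is seated in the vee against the stop, the clamp was pressed to about 14–16 N at the grip, and the robot is clear. The hand-in returned no verdict, and I couldn't measure the pad's own grip force after letting go.

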